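Size a loose brass ring on the step gauge and bin it

TASK

Find the size of the loose brass ring lying on the black mat: slide it down over the stepped gauge and press it lightly home, never forcing it, until it sits level and fully down on the coloured step that stops it. Then take it off the gauge and lay it flat in the bin of that same colour. Leave the two rings in the grey tray and the ball valve as they are.

Things in the scene. Friction and masses are not known exactly. Their poses are not given: they have to be found in the camera images.
- gauge: stepped ring gauge, fixed: upright mandrel, wider downward in coloured steps, on a steel foot 90 x 90 x 8. Origin: centre of the foot's underside, z up. Diameters: 52 at 8-12; red 40 at 12-30, taper to 34 at 34; yellow 34 to height 42, taper to 28 at 46; blue 28 to 54, taper to 22 at 58; bare tip 22 to 66, nose taper to 10 at 74. Bare metal, a colour band round each step under its taper
- gauge_tip (a point): top of the gauge's nose, on the axis, 74 above the counter. A ring passes the steps smaller than its bore with about 1.2 play all round, so off centre or askew it can hang on an edge too high; it stops for good on the taper of the next step, whose band, just below the ring, is its size. Press it with 5 to 10 N; a push of some 20 N is forcing it
- home_blue (a point): point on the gauge's axis, 56.5 above its underside, where the centre of the underside of the ring of bore 24.4 lies when fully home on the blue step
- home_yellow (a point): point on the gauge's axis, 44.5 above its underside, where the centre of the underside of the ring of bore 30.4 lies when fully home on the yellow step
- home_red (a point): point on the gauge's axis, 32.5 above its underside, where the centre of the underside of the ring of bore 36.4 lies when fully home on the red step
- mat: black rubber counter mat, fixed, 100 x 100, 3 thick, origin at the centre of its underside; the ring to be sized lies on it, within 20 of its middle
- tray: shallow grey plastic tray with two square cells side by side along its y, fixed, 76 (x) x 144 (y) x 20 high, walls and floor 3; origin: centre of its underside. One waiting ring lies in each cell
- ring_a: one of three look-alike brass reducing rings: outside diameter 50, 16 high, 100 to 260 g. Bore 24.4, 30.4 or 36.4, a different one for each ring; which ring has which is not told: the gauge tells. Origin: centre of its underside; z = its axis, up. One of the three (it varies) lies on the black mat and is to be sized, two wait in the tray
- ring_b: one of three look-alike brass reducing rings: outside diameter 50, 16 high, 100 to 260 g. Bore 24.4, 30.4 or 36.4, a different one for each ring; which ring has which is not told: the gauge tells. Origin: centre of its underside; z = its axis, up. One of the three (it varies) lies on the black mat and is to be sized, two wait in the tray
- ring_c: one of three look-alike brass reducing rings: outside diameter 50, 16 high, 100 to 260 g. Bore 24.4, 30.4 or 36.4, a different one for each ring; which ring has which is not told: the gauge tells. Origin: centre of its underside; z = its axis, up. One of the three (it varies) lies on the black mat and is to be sized, two wait in the tray
- bin_blue: blue open-topped plastic picking bin, fixed on the counter, 128 (x) x 138 (y) outside, walls 4, floor 3 thick; back and sides 55 high, front (-x) 28 high. Origin: centre of its underside; x points to its back. It takes the rings that stop on the blue step of the gauge. The three bins stand in a row in changing order
- bin_yellow: yellow open-topped plastic picking bin, fixed on the counter, 128 (x) x 138 (y) outside, walls 4, floor 3 thick; back and sides 55 high, front (-x) 28 high. Origin: centre of its underside; x points to its back. It takes the rings that stop on the yellow step of the gauge. The three bins stand in a row in changing order
- bin_red: red open-topped plastic picking bin, fixed on the counter, 128 (x) x 138 (y) outside, walls 4, floor 3 thick; back and sides 55 high, front (-x) 28 high. Origin: centre of its underside; x points to its back. It takes the rings that stop on the red step of the gauge. The three bins stand in a row in changing order
- valve: nickel-plated ball valve, 400 g, standing loose on its end beyond the bins: round body diameter 42, 72 high, with a flat red lever rising beside it to 131; origin: centre of its underside; the lever is on its +x side, 36 from the axis. A bystander
There are look-alikes about, which are no part of the job. Leave any purple look-alike of the ring_c alone.

How it is judged:
On the way:
1. the ring from the mat is pressed home on the step of the gauge that fits its bore: level, centred, its underside within 2.5 mm of that step's height, with more than 5 N between ring and gauge (((z of ring_a in the frame of gauge between 0.042 and 0.047 m and horizontal distance between ring_a and gauge below 0.003 m and angle between ring_a's own z axis and vertical below 0.08 rad and contact force between ring_a and gauge above 5 N and distance of each of ring_b, ring_c from where it was at the start of the episode below 0.015 m and horizontal distance between each of ring_b, ring_c and mat above 0.06 m) or (z of ring_b in the frame of gauge between 0.03 and 0.035 m and horizontal distance between ring_b and gauge below 0.003 m and angle between ring_b's own z axis and vertical below 0.08 rad and contact force between ring_b and gauge above 5 N and distance of each of ring_a, ring_c from where it was at the start of the episode below 0.015 m and horizontal distance between each of ring_a, ring_c and mat above 0.06 m) or (z of ring_c in the frame of gauge between 0.054 and 0.059 m and horizontal distance between ring_c and gauge below 0.003 m and angle between ring_c's own z axis and vertical below 0.08 rad and contact force between ring_c and gauge above 5 N and distance of each of ring_a, ring_b from where it was at the start of the episode below 0.015 m and horizontal distance between each of ring_a, ring_b and mat above 0.06 m))), for 0.1 s.
At the end, for the whole second after the job is handed in: the ring that lay on the mat lies flat (within 0.15 rad) and still on the floor of the bin of its step's colour, its centre within 45 x 50 mm of the bin's middle; the two other rings are within 15 mm of where they were (((x of ring_a in the frame of bin_yellow between -0.045 and 0.045 m and y of ring_a in the frame of bin_yellow between -0.05 and 0.05 m and z of ring_a in the frame of bin_yellow below 0.008 m and angle between ring_a's own z axis and vertical below 0.15 rad and linear speed of ring_a below 0.03 m/s and distance of each of ring_b, ring_c from where it was at the start of the episode below 0.015 m and horizontal distance between each of ring_b, ring_c and mat above 0.06 m) or (x of ring_b in the frame of bin_red between -0.045 and 0.045 m and y of ring_b in the frame of bin_red between -0.05 and 0.05 m and z of ring_b in the frame of bin_red below 0.008 m and angle between ring_b's own z axis and vertical below 0.15 rad and linear speed of ring_b below 0.03 m/s and distance of each of ring_a, ring_c from where it was at the start of the episode below 0.015 m and horizontal distance between each of ring_a, ring_c and mat above 0.06 m) or (x of ring_c in the frame of bin_blue between -0.045 and 0.045 m and y of ring_c in the frame of bin_blue between -0.05 and 0.05 m and z of ring_c in the frame of bin_blue below 0.008 m and angle between ring_c's own z axis and vertical below 0.15 rad and linear speed of ring_c below 0.03 m/s and distance of each of ring_a, ring_b from where it was at the start of the episode below 0.015 m and horizontal distance between each of ring_a, ring_b and mat above 0.06 m))); the robot touches nothing.
It fails at once if the ring is forced: more than 35 N of contact force, summed round the taper, between a ring and the gauge (a push of some 20 N) (contact force between any of ring_a, ring_b, ring_c and gauge above 35 N).
It fails at once if a waiting ring is disturbed as well: two rings have moved more than 15 mm (distance of each of ring_a, ring_b from where it was at the start of the episode above 0.015 m or distance of each of ring_b, ring_c from where it was at the start of the episode above 0.015 m or distance of each of ring_a, ring_c from where it was at the start of the episode above 0.015 m).
It fails at once if the ball valve is knocked: moved more than 20 mm or tipped (distance of valve from where it was at the start of the episode above 0.02 m or angle between valve's own z axis and vertical above 0.3 rad).
It also fails if it takes over 45 s, if anything falls off the work surface, if the arm or the gripper's body presses on something with over 40 N, if the wrist force passes 120 N, or if a joint passes its speed limit or range.

ROBOT

A 7-joint arm with a two-finger parallel gripper is mounted at the origin on the work surface. World frame = base frame: x ahead of the robot, y to its left, z up, the work surface at z = 0. Lengths are in m, angles in rad, forces in N, time in s.
With the tool pointing down it reaches from about 0.425 to 0.925 m from the base axis. Payload 6.8 kg.
Tool frame: the origin (TCP) lies at the very end of the fingers, on their centre line; the grasp point (between the pads) lies 19 mm behind it; z points along the fingers, y is the line along which they close (so a half turn about z gives the same grasp; the last joint's range is limited). The gripper opens to 85 mm and grips with 20 to 120 N. Pads are 22 mm wide; open, the fingers measure 114 mm over their backs; the gripper's body (76 mm by 85 mm) begins 54 mm behind the grasp point. The pads swing forward as they close: fully open they stand 13 mm farther back than shut.
Start: joints at [-0.108, 0.477, 0.022, 1.555, -0.011, 1.109, -0.083], TCP at [0.675, 0, 0.231] pointing down, gripper open.
Joint ranges: [-2.96, 2.96], [-0.34, 2.1], [-1.41, 1.46], [0.24, 2.44], [-1.37, 4.51], [0.17, 1.92], [-2.96, 2.96]. Speed limits (rad/s): [2.39, 2.39, 3.14, 3.14, 3.14, 3.14, 3.14].

INTERFACE

Orientations are given as a unit quaternion [w, x, y, z].
In Python, from station import bot gives the robot as it stands. The module is installed in compiled form; this text tells all that it offers.
- The arm moves only by the shell command python3 -m jog 'ROWS' [OPENING] [FORCE]. ROWS is JSON, a list of rows, each a list of 4 numbers: the shift along the tool's x, y, z in cm, then the turn about the tool's z in rad. In form: [[x, y, z, spin], ...]. A call has 1 to 20 rows; each row is the pose to reach, as a shift and turn from the pose commanded when the call began, along the tool's axes at that moment; what a row does not reach only later rows make up. A row lasts 1/12 s, in which the tool goes at most 41.7 mm and 7.16 degrees, less where a joint would pass 70% of its speed; a pose out of reach is approached as far as the arm can. A call with a gripper value outside its range is refused whole. OPENING is the closure, from -1 (fully open) to 1 (shut), set as the call begins (- or left out, the last holds). The fingers move at their own pace and stop on an object; FORCE is the grip in N (left out, the last holds). Time passes only in rows, so rows that repeat a pose let the fingers close. It gives the time, the measured TCP pose, the force, the opening and the grip force at its end, in the units of the state.
- bot.get_obs(): the state, without advancing time (a new reading comes with each control period).
- bot.read_camera(name): name is "scene" or "side" or "wrist"; returns a dict with "pixels" (400x640x3 uint8, red, green, blue), "depth" (400x640 float32, m along the optical axis (not along the pixel's ray), 0 where there is no reading), "fovy" (degrees; the focal length in pixels is half the picture's height over the tangent of half this angle, whatever the lens; pixels are square), "cx", "cy" (the principal point, pixels), "pose" (4x4, takes a point from camera to world coordinates). Camera axes: x right, y down, z forward; pixel columns grow to the right and rows downward; lengths in m; the calibration is good to about 2 mm. A picture is of the moment at which its call begins.
- bot.hand_in(): hands the job in; it is judged then, once.
The state is a dict: "t": time; "q": joint angles; "joint_vel": joint speeds; "joint_torque": joint torques, N m; "eef_pos": TCP position; "tool_rot": TCP orientation; "contact_force": force on the tool from outside, world axes, zero at the start; "torque": the same for the moment, N m; "gripper_width": opening from 0.0 (shut) to 1.0 (fully open); "grasp_force": force on a finger pad.
Only numpy, scipy, OpenCV 4.12 (cv2) and the standard library are available. Lean on these libraries where they do the work, as an engineer would, in place of code of your own. Each camera call takes 0.05 s, during which the arm holds its last target. There are 200 camera calls.

## Working session

There is one attempt and no reset: what is moved stays moved. The work goes in short steps, Python scripts to look and compute and a shell command to move; the robot and the scene stay as the last step left them, time stands still between calls to the robot, and variables do not carry over. Pictures are saved under pics/ and viewed, at most 13 in all, crops included, and the job is handed in when it is done.

```bash
mkdir -p pics
cat > h.py <<'E'
import numpy as np, cv2
from station import bot
def grab(n,f):
    c=bot.read_camera(n); cv2.imwrite(f'pics/{f}.png',c['pixels'][:,:,::-1]); np.savez(f'pics/{f}.npz',**{k:v for k,v in c.items()}); return c
def load(f): return np.load(f'pics/{f}.npz')
def cloud(c):
    d=np.asarray(c['depth']);F=200/np.tan(np.radians(float(c['fovy']))/2)
    v,u=np.mgrid[0:400,0:640]
    P=np.stack([(u-float(c['cx']))/F*d,(v-float(c['cy']))/F*d,d],-1)
    T=np.asarray(c['pose']); W=P@T[:3,:3].T+T[:3,3]; W[d==0]=np.nan; return W
E
python3 - <<'E'
from h import *
for n in ('scene','side','wrist'):
    c=grab(n,n+'0'); print(n,c['fovy'],c['cx'],c['cy'],np.round(c['pose'],3).tolist())
o=bot.get_obs(); print({k:np.round(v,3).tolist() for k,v in o.items()})
E
```

```text
scene 43.30217223310184 329.98722882428905 195.96037720784585 [[0.258, 0.531, -0.807, 1.578], [0.966, -0.121, 0.228, -0.287], [0.023, -0.839, -0.544, 0.773], [0.0, 0.0, 0.0, 1.0]]
side 43.567342100930695 316.3078407182792 194.80031487643575 [[-0.844, -0.419, 0.336, 0.212], [-0.537, 0.668, -0.515, 0.549], [-0.009, -0.615, -0.788, 0.876], [0.0, 0.0, 0.0, 1.0]]
wrist 60.92637420822244 321.2943787199718 204.5661570615633 [[1.0, 0.001, -0.001, 0.675], [0.001, -0.956, -0.295, 0.077], [-0.002, 0.295, -0.956, 0.371], [0.0, 0.0, 0.0, 1.0]]
{'t': 0.15, 'q': [-0.108, 0.478, 0.022, 1.556, -0.011, 1.109, -0.083], 'joint_vel': [-0.0, -0.003, 0.001, -0.005, 0.0, 0.002, 0.001], 'joint_torque': [0.002, -59.692, 1.609, -28.149, 0.013, 0.007, 0.0], 'eef_pos': [0.675, 0.0, 0.231], 'tool_rot': [-0.0, 0.707, 0.707, -0.001], 'contact_force': [-0.033, -0.824, 0.03], 'torque': [-0.032, 0.008, -0.076], 'grasp_force': 0.0, 'gripper_width': 0.997}
```

View pics/scene0.png

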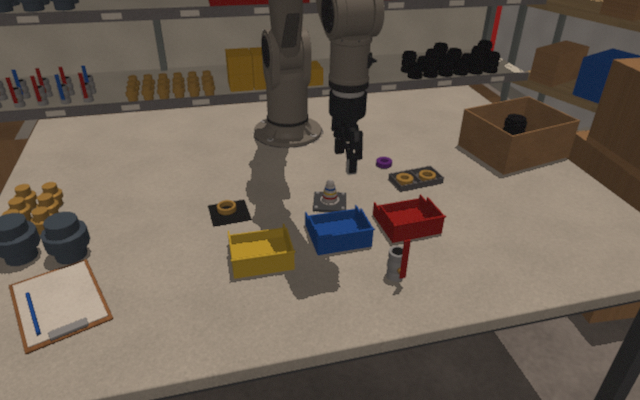

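View pics/side0.png

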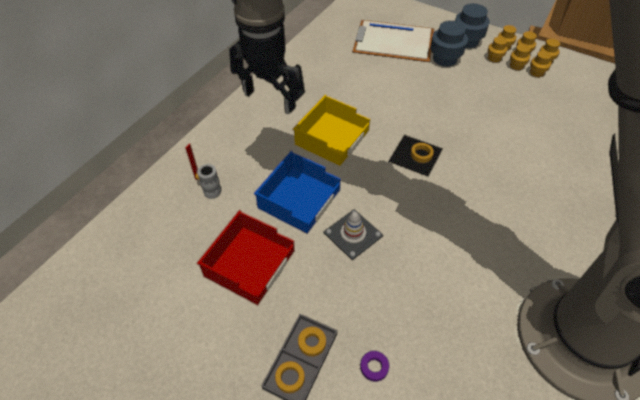

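The scene picture shows the mat with its ring at about (228,209), the gauge at (330,195), and the bins yellow (261,252), blue (339,230) and red (409,218). The tray is at (416,178) and the valve at (397,263). In the side picture the ring is at (422,153), the gauge at (353,228) and the bins at (332,130), (298,190) and (247,256).

Run:
```python
from h import *
def circ(p):
    A=np.c_[2*p,np.ones(len(p))]; s=np.linalg.lstsq(A,(p**2).sum(1),rcond=None)[0]; return s[:2],np.sqrt(s[2]+s[0]**2+s[1]**2)
for n,g,m in (('scene0',(330,200),(228,209)),('side0',(353,232),(416,155))):
    c=load(n);W=cloud(c);px=c['pixels'].astype(int)
    print(n,'table z',np.nanmedian(W[150:160,480:500,2]) if n[1]=='c' else np.nanmedian(W[300:320,180:200,2]))
    def win(u,v,r): return W[v-r:v+r,u-r:u+r].reshape(-1,3),px[v-r:v+r,u-r:u+r].reshape(-1,3)
    w,p=win(*m,22)
    br=(p[:,0]-p[:,2]>40)&(w[:,2]>.013)&(w[:,2]<.025)
    q=w[br]; print('ring n',br.sum(),'ztop',np.percentile(q[:,2],[50,90]),'rect',cv2.minAreaRect(q[:,:2].astype(np.float32)*1000))
    dk=(p.max(1)<45)&(w[:,2]<.008); print('mat',cv2.minAreaRect(w[dk][:,:2].astype(np.float32)*1000),np.median(w[dk][:,2]))
    w,p=win(*g,30)
    f=(w[:,2]>.005)&(w[:,2]<.0105); print('foot',cv2.minAreaRect(w[f][:,:2].astype(np.float32)*1000))
    for a,b in ((.014,.028),(.048,.053),(.059,.065)):
        f=(w[:,2]>a)&(w[:,2]<b)&(np.abs(w[:,0]-.62)<.2)
        if f.sum()>5: print(a,f.sum(),w[f].mean(0),circ(w[f][:,:2]))
    print('top',w[np.nanargmax(w[:,2])])
    B={'scene0':((261,252),(339,230),(409,218)),'side0':((332,130),(298,190),(247,256))}[n]
    for nm,b in zip('ybr',B):
        w,p=win(*b,50); p=p+1
        s={'y':(p[:,0]>2*p[:,2])&(p[:,1]>1.2*p[:,2])&(p[:,1]>.6*p[:,0]),'b':(p[:,2]>1.6*p[:,0]),'r':(p[:,0]>3*p[:,1])}[nm]&(w[:,2]<.06)
        print(nm,s.sum(),cv2.minAreaRect(w[s][:,:2].astype(np.float32)*1000),np.percentile(w[s][:,2],[5,99]))
```

```text
scene0 table z 0.03767032730977565
ring n 138 ztop [0.01876339 0.02216621] rect ((441.5616760253906, -254.06857299804688), (47.63693618774414, 52.86210632324219), 65.94927215576172)
mat ((452.94677734375, -246.73191833496094), (99.2987060546875, 96.33321380615234), 5.369245529174805) 0.004704979926652364
foot ((444.89129638671875, 35.969207763671875), (175.019775390625, 303.21844482421875), 77.25248718261719)
0.014 316 [0.5329412  0.01452455 0.02069626] (array([0.53018459, 0.00890453]), np.float64(0.051644096816225775))
0.048 30 [ 0.52514317 -0.00831596  0.05049746] (array([0.56746166, 0.01864524]), np.float64(0.09511935168558439))
0.059 16 [0.47934895 0.01791892 0.06112627] (array([0.55814753, 0.00393786]), np.float64(0.09093559802532394))
top [ 0.73196545 -0.00685107  0.26040844]
y 2885 ((564.8521728515625, -190.770263671875), (309.6577453613281, 157.66744995117188), 3.05159592628479) [0.00267414 0.05810953]
b 2391 ((574.8042602539062, 7.815631866455078), (141.3532257080078, 211.38616943359375), 89.89293670654297) [0.00324891 0.05841443]
r 2138 ((680.2579956054688, 186.551635742187
[... 578 characters left out ...]
 np.float64(0.05275934676738586))
0.048 22 [0.45897245 0.03429593 0.05098152] (array([0.46413283, 0.02550237]), np.float64(0.014008219842328475))
0.059 25 [0.45947398 0.03272015 0.06103743] (array([0.46246993, 0.02722731]), np.float64(0.010095448024539079))
top [0.46280269 0.02287202 0.07864873]
y 3238 ((651.0891723632812, -190.84495544433594), (143.80184936523438, 138.33761596679688), 88.70663452148438) [0.00312847 0.05881451]
b 4033 ((611.9541625976562, 7.757164001464844), (132.09786987304688, 141.29080200195312), 1.2282816171646118) [0.00291372 0.05853515]
r 4895 ((604.2527465820312, 196.73782348632812), (130.19444274902344, 137.96876525878906), 3.3249850273132324) [0.00262142 0.05814977]
```

```bash
python3 -m jog '[[-4,-3,0,0],[-8,-6,1,0],[-12,-10,2,0],[-16,-14,4,0],[-20,-18,6,0],[-23,-21,8,0],[-25.3,-23.5,9,0],[-25.3,-23.5,9,0],[-25.3,-23.5,9,0],[-25.3,-23.5,9,0],[-25.3,-23.5,9,0],[-25.3,-23.5,9,0]]' -1 30
python3 - <<'E'
from h import *
c=grab('wrist','wrist1'); print(np.round(c['pose'],3).tolist()); W=cloud(c)
px=c['pixels'].astype(int); br=(px[:,:,0]-px[:,:,2]>40)&(W[:,:,2]>.016)&(W[:,:,2]<.024)
v,u=np.where(br); print(len(u),u.min(),u.max(),v.min(),v.max()); q=W[br]
print(np.median(q[:,2]),cv2.minEnclosingCircle(q[:,:2].astype(np.float32)*1000))
E
```

```text
t: 1.15
eef_pos: [0.4408, -0.2525, 0.1415]
tool_rot: [0.0, 0.707, 0.707, 0.0]
contact_force: [1.4, 0.7, 1.2]
gripper_width: 0.998
grasp_force: 0.0
[[1.0, 0.001, 0.001, 0.441], [0.001, -0.956, -0.294, -0.176], [0.001, 0.294, -0.956, 0.282], [0.0, 0.0, 0.0, 1.0]]
2466 290 639 14 223
0.017627599384503034 ((558.1043090820312, -223.96022033691406), 145.64654541015625)
```

View pics/wrist1.png

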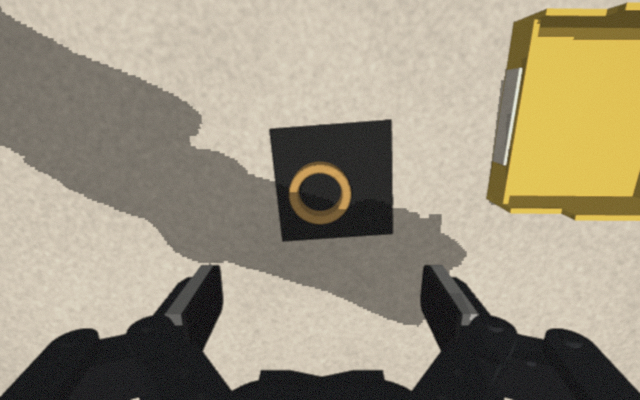

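The ring lies on the mat at u 290–351, v 162–224, centred at about (320,191) and between the open fingers. The yellow bin is at right. I'll fit the ring's top face now.

Run:
```python
from h import *
c=load('wrist1'); W=cloud(c); px=c['pixels'].astype(int)
F=200/np.tan(np.radians(float(c['fovy']))/2)
m=((px[:,:,0]-px[:,:,2])>30).astype(np.uint8); m[:, :270]=0;m[:,380:]=0;m[:140]=0;m[245:]=0
cs=max(cv2.findContours(m,cv2.RETR_EXTERNAL,cv2.CHAIN_APPROX_NONE)[0],key=cv2.contourArea).reshape(-1,2).astype(float)+0.0
T=c['pose']
d=np.c_[(cs[:,0]-c['cx'])/F,(cs[:,1]-c['cy'])/F,np.ones(len(cs))]@T[:3,:3].T
from scipy.optimize import least_squares
# silhouette of cylinder: model hull of top and bottom circles projected
a=np.linspace(0,2*np.pi,120)
def proj(x,y):
    P=np.r_[[[x+.025*np.cos(t),y+.025*np.sin(t),z] for z in(.003,.019) for t in a]]
    p=(P-T[:3,3])@T[:3,:3]; return cv2.convexHull((np.c_[p[:,0]/p[:,2]*F+c['cx'],p[:,1]/p[:,2]*F+c['cy']]).astype(np.float32))
r=least_squares(lambda s:[cv2.pointPolygonTest(h,tuple(map(float,k)),True) for h in [proj(*s)] for k in cs],[.44,-.253],diff_step=1e-3)
print(r.x,np.abs(r.fun).mean(), cs.min(0),cs.max(0))
```

```text
[ 0.43979945 -0.24866749] 0.6685131173204446 [289. 161.] [351. 223.]
```

```bash
python3 -m jog '[[0.3,0,4,0],[0.3,0,8,0],[0.3,0,11,0],[0.3,0,12.8,0],[0.3,0,13.5,0],[0.3,0,13.5,0],[0.3,0,13.5,0]]' && python3 -m jog '[[0,0,0,0],[0,0,0,0],[0,0,0,0],[0,0,0,0],[0,0,0,0],[0,0,0,0],[0,0,0,0],[0,0,0,0]]' 1 30
```

```text
t: 1.78
eef_pos: [0.4413, -0.2496, 0.0069]
tool_rot: [0.0, 0.707, 0.708, 0.0]
contact_force: [-0.1, 0.1, -0.2]
gripper_width: 0.998
grasp_force: 0.0
t: 2.45
eef_pos: [0.4408, -0.2503, 0.0077]
tool_rot: [0.001, 0.707, 0.707, 0.0]
contact_force: [-1.6, 0.9, 8.0]
gripper_width: 0.569
grasp_force: 29.8
```

```bash
python3 -m jog '[[0,0,-2,0],[0,0,-5,0],[0,0,-9,0],[3,0.5,-12,0],[6,1,-15,0],[9,1.5,-15.4,0],[12,1.5,-15.4,0],[15,1.5,-15.4,0],[18,1.5,-15.4,0],[20,1.5,-15.4,0],[20,1.5,-15.4,0],[20,1.5,-15.4,0],[20,1.5,-15.4,0],[20,1.5,-15.4,0],[20,1.5,-15.4,0]]'
python3 - <<'E'
from h import *
c=grab('wrist','wrist2'); print(np.round(c['pose'],4).tolist())
grab('side','side2');grab('scene','scene2')
o=bot.get_obs(); print(o['eef_pos'],o['contact_force'],o['tool_rot'])
E
```

```text
t: 3.7
eef_pos: [0.4549, -0.0512, 0.1604]
tool_rot: [0.0, 0.708, 0.706, -0.0]
contact_force: [0.2, 0.3, -0.7]
gripper_width: 0.567
grasp_force: 32.3
[[1.0, -0.0015, -0.0004, 0.4553], [-0.0016, -0.9556, -0.2947, 0.0257], [0.0001, 0.2947, -0.9556, 0.3009], [0.0, 0.0, 0.0, 1.0]]
[ 0.45496782 -0.05069217  0.16027306] [ 0.02045526 -0.54439786 -0.79930107] [ 1.35373903e-05  7.07602572e-01  7.06610640e-01 -5.62525511e-05]
```

View pics/wrist2.png

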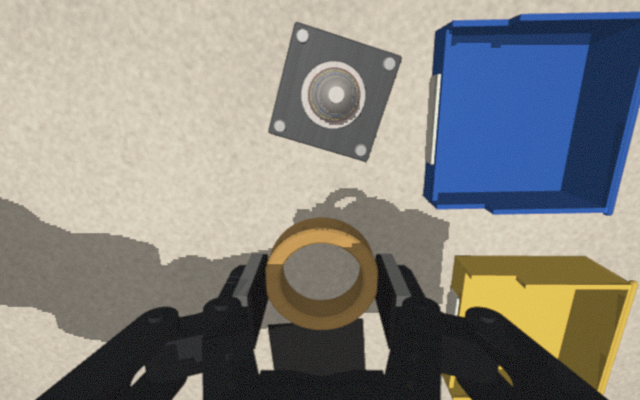

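The gauge nose is at about (336,94), the foot spans (269–401, 22–161), and the held ring's outer rim spans u 265–378, v 218–329. It looks level.

```bash
cat > fit.py <<'E'
from h import *
from scipy.optimize import least_squares
def fit(c,box,zb,x0,sgn=1,free=False):
    px=c['pixels'].astype(int);T=np.asarray(c['pose']);F=200/np.tan(np.radians(float(c['fovy']))/2)
    m=((px[:,:,0]-px[:,:,2])>30).astype(np.uint8); k=np.zeros_like(m);k[box[2]:box[3],box[0]:box[1]]=1;m*=k
    cs=max(cv2.findContours(m,cv2.RETR_EXTERNAL,cv2.CHAIN_APPROX_NONE)[0],key=cv2.contourArea)
    cs=cv2.convexHull(cs).reshape(-1,2).astype(float)
    a=np.linspace(0,2*np.pi,120)
    def proj(x,y,zb):
        P=np.r_[[[x+.025*np.cos(t),y+.025*np.sin(t),z] for z in(zb,zb+.016) for t in a]]
        p=(P-T[:3,3])@T[:3,:3]; return cv2.convexHull((np.c_[p[:,0]/p[:,2]*F+c['cx'],p[:,1]/p[:,2]*F+c['cy']]).astype(np.float32))
    def res(s):
        h=proj(s[0],s[1],s[2] if free else zb); return [cv2.pointPolygonTest(h,tuple(map(float,k)),True) for k in cs]
    r=least_squares(res,list(x0)+([zb] if free else []),diff_step=1e-3,loss='soft_l1')
    return r.x,np.abs(res(r.x)).mean(),cs.min(0),cs.max(0)
def ray(c,u,v,z):
    T=np.asarray(c['pose']);F=200/np.tan(np.radians(float(c['fovy']))/2)
    d=T[:3,:3]@[(u-c['cx'])/F,(v-c['cy'])/F,1]; return T[:3,3]+d*(z-T[2,3])/d[2]
E
python3 - <<'E'
from fit import *
c=load('wrist2');W=cloud(c)
for fr in (0,1): print('ring',fit(c,(255,390,205,340),.156,(.455,-.0505),free=fr))
print('tip',ray(c,336,94,.074))
print('foot',[ray(c,*p,.008) for p in ((301,22),(401,57),(367,161),(269,132))], np.mean([ray(c,*p,.008) for p in ((301,22),(401,57),(367,161),(269,132))],0))
g=W[85:104,327:346].reshape(-1,3);f=g[:,2]>.068;print('depth tip',g[f].mean(0),f.sum(),np.nanmax(g[:,2]))
s=W[215:300,265:380].reshape(-1,3);s=s[(s[:,2]>.16)&(s[:,2]<.19)];print('ring depth top',np.percentile(s[:,2],[10,50,90]))
# side/scene: gauge tip via depth
img=c['pixels'];cr=cv2.resize(img[60:135,290:385],None,fx=6,fy=6,interpolation=cv2.INTER_CUBIC)
s=load('side2')['pixels'][150:260,290:420];cr2=cv2.resize(s,None,fx=5,fy=5,interpolation=cv2.INTER_CUBIC)
cv2.imwrite('pics/tip2.png',cr[:,:,::-1]);cv2.imwrite('pics/side2c.png',cr2[:,:,::-1])
E
```

```text
ring (array([ 0.45477896, -0.04901901]), np.float64(1.7326482132960679), array([265., 217.]), array([377., 329.]))
ring (array([ 0.45500284, -0.05105583,  0.15161546]), np.float64(0.33590302095672325), array([265., 217.]), array([377., 329.]))
tip [0.46461122 0.02911928 0.074     ]
foot [array([0.43967016, 0.08312654, 0.008     ]), array([0.51870104, 0.05801699, 0.008     ]), array([ 0.49483292, -0.02519008,  0.008     ]), array([ 4.11001236e-01, -3.62224387e-04,  8.00000000e-03])] [0.46605134 0.02889781 0.008     ]
depth tip [0.46466381 0.02912311 0.07139001] 350 0.07374580813027592
ring depth top [0.16328336 0.16916382 0.17018469]
```

View pics/tip2.png

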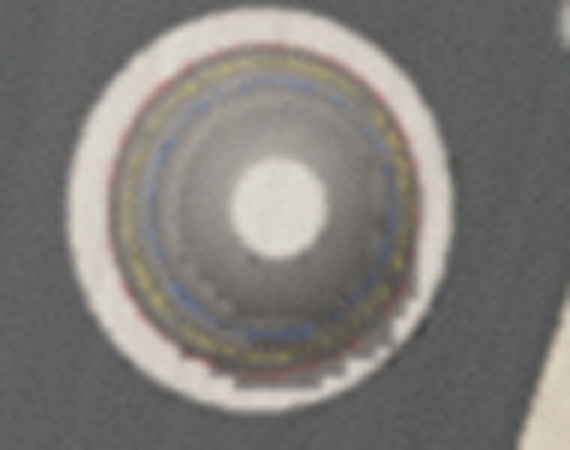

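The nose centre is at crop (279,207), which is full-frame (336,94), and agrees with the depth reading. Next I move over the gauge and lower until the nose just enters the bore.

```bash
python3 -m jog '[[3,0.3,0,0],[6,0.7,0,0],[8,0.96,0,0],[8,0.96,0,0],[8,0.96,3,0],[8,0.96,6,0],[8,0.96,7.6,0],[8,0.96,8.2,0],[8,0.96,8.2,0],[8,0.96,8.2,0],[8,0.96,8.2,0]]'
python3 - <<'E'
from fit import *
c=grab('wrist','wrist3');grab('side','side3');grab('scene','scene3');W=cloud(c)
o=bot.get_obs(); print(o['eef_pos'],o['contact_force'])
zt=o['eef_pos'][2]
for z in (.009,.0075,.006,.0047): print(fit(c,(255,390,205,340),zt-z,(.4646,.029)))
cr=cv2.resize(c['pixels'][200:340,250:390],None,fx=4,fy=4,interpolation=cv2.INTER_CUBIC)
cv2.imwrite('pics/w3c.png',cr[:,:,::-1])
E
```

```text
t: 4.77
eef_pos: [0.4657, 0.0299, 0.0794]
tool_rot: [0.001, 0.707, 0.707, 0.001]
contact_force: [0.4, -0.3, -1.6]
gripper_width: 0.567
grasp_force: 32.3
[0.46546822 0.03002998 0.0793517 ] [-0.22870821  0.97482097 -1.62529138]
(array([0.46574375, 0.03021338]), np.float64(1.2215053265262816), array([265., 210.]), array([377., 329.]))
(array([0.46575386, 0.03124583]), np.float64(1.0691806800902963), array([265., 210.]), array([377., 329.]))
(array([0.4657563 , 0.03235475]), np.float64(1.1474697279636705), array([265., 210.]), array([377., 329.]))
(array([0.46574967, 0.0332862 ]), np.float64(1.3465352386510403), array([265., 210.]), array([377., 329.]))
```

View pics/w3c.png

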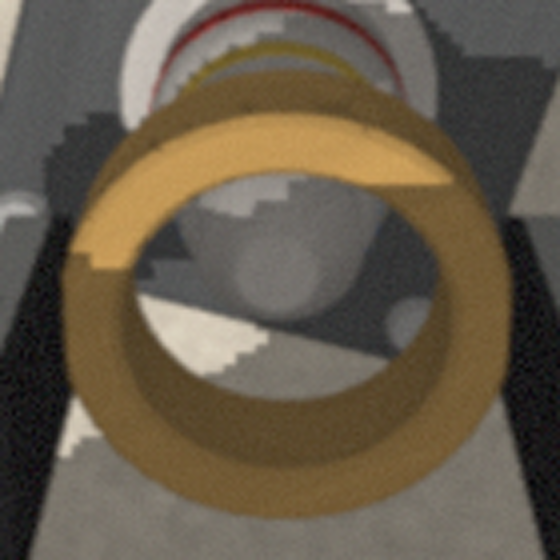

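The bore rim in the crop spans u 133–447, v 172–467, so its centre is at about (289,319). The nose tip is at about (277,275), so the ring sits about 1 mm too far in +x.

Run:
```python
from fit import *
c=load('wrist3');T=c['pose'];F=200/np.tan(np.radians(float(c['fovy']))/2)
W=cloud(c)
s=W[210:335,262:380].reshape(-1,3);p=c['pixels'][210:335,262:380].reshape(-1,3).astype(int)
z=s[(p[:,0]-p[:,2]>30)][:,2];h,e=np.histogram(z,np.arange(.066,.094,.001));print(h.tolist())
for zt in (.0865,.0875,.0885,.0895,.0905):
    # circle fits of rim points: left/right/top/bottom outer & bore
    P=lambda u,v: ray(c,250+u/4-.4,200+v/4-.4,zt)
    L,R,U,D=P(63,285),P(512,285),P(288,112),P(288,517); l,r,u,d=P(133,285),P(447,285),P(289,172),P(289,467)
    print(zt,'outer',(R-L)[0],(U-D)[1],'ctr',(R+L)[0]/2,(U+D)[1]/2,'bore',(r-l)[0],(u-d)[1],(r+l)[0]/2,(u+d)[1]/2)
print('tip',ray(c,250+277/4-.4,200+275/4-.4,.074),'z depth',np.nanmean(W[267:271,317:321].reshape(-1,3),0))
```

```text
[0, 0, 0, 0, 0, 0, 2, 45, 107, 165, 171, 157, 180, 173, 183, 184, 195, 190, 187, 205, 253, 981, 2531, 773, 26, 0, 0]
0.0865 outer 0.0490675779919475 0.050091628873145895 ctr 0.4659522007136662 0.030421028887366076 bore 0.03431481233899725 0.0365338639921045 0.4662205692700199 0.030378853581144196
0.0875 outer 0.04870013154374919 0.04971651373873012 ctr 0.4659493920013074 0.030992106557744037 bore 0.034057843146088895 0.036260277254950665 0.4662157508584488 0.03095024708464674
0.0885 outer 0.04833268509555089 0.04934139860431434 ctr 0.4659465832889486 0.03156318422812201 bore 0.033800873953180655 0.03598669051779681 0.4662109324468777 0.03152164058814929
0.0895 outer 0.04796523864735258 0.0489662834698986 ctr 0.4659437745765898 0.032134261898499966 bore 0.0335439047602723 0.03571310378064296 0.46620611403530665 0.03209303409165183
0.0905 outer 0.047597792199154276 0.04859116833548283 ctr 0.465940965864231 0.03270533956887793 bore 0.03328693556736401 0.03543951704348911 0.46620129562373547 0.03266442759515438
tip [0.4647248  0.02990803 0.074     ] z depth [0.46454413 0.02879308 0.07203161]
```

```bash
python3 -m jog '[[-0.15,-0.12,0,0],[-0.15,-0.12,0.5,0],[-0.15,-0.12,1,0],[-0.15,-0.12,1.5,0],[-0.15,-0.12,1.5,0],[-0.15,-0.12,1.5,0],[-0.15,-0.12,1.5,0]]'
python3 - <<'E'
from fit import *
c=grab('wrist','wrist4');grab('side','side4');grab('scene','scene4')
o=bot.get_obs(); print(o['eef_pos'],o['contact_force'])
W=cloud(c);s=W[210:335,262:380].reshape(-1,3);p=c['pixels'][210:335,262:380].reshape(-1,3).astype(int)
z=s[(p[:,0]-p[:,2]>30)][:,2];h,e=np.histogram(z,np.arange(.05,.08,.001));print(h.tolist())
cr=cv2.resize(c['pixels'][200:340,250:390],None,fx=4,fy=4,interpolation=cv2.INTER_CUBIC)
cv2.imwrite('pics/w4c.png',cr[:,:,::-1])
E
```

```text
t: 5.5
eef_pos: [0.4634, 0.0285, 0.0631]
tool_rot: [-0.0, 0.707, 0.707, -0.0]
contact_force: [-0.2, 0.1, -0.2]
gripper_width: 0.563
grasp_force: 32.3
[0.46357288 0.02855298 0.06342477] [ 0.73613598  0.89615931 -0.8061586 ]
[0, 1, 1, 1, 6, 7, 11, 67, 142, 160, 166, 179, 169, 169, 185, 184, 185, 190, 206, 203, 319, 1505, 2302, 364, 3, 0, 0, 0, 0]
```

View pics/w4c.png

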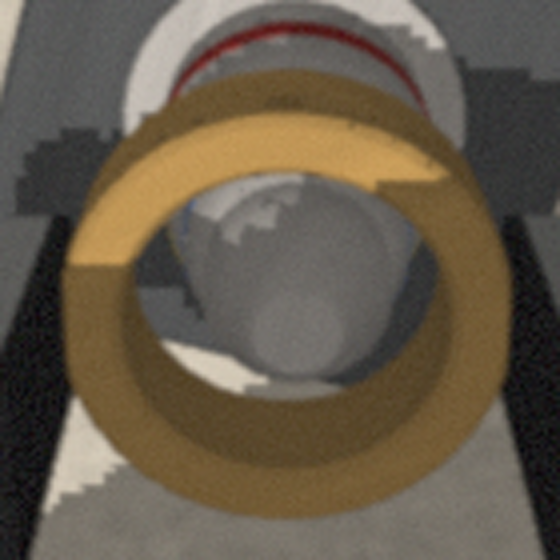

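The nose tip is now at crop (298,333), nearly level with the ring's top face, whose rim is unchanged. I'll compute the remaining offset.

Run:
```python
from fit import *
c=load('wrist4');W=cloud(c)
o=bot.get_obs()
P=lambda u,v,z: ray(c,250+u/4-.4,200+v/4-.4,z)
for zt in (.071,.072,.073,.074):
    L,R,U,D=P(63,285,zt),P(512,285,zt),P(288,112,zt),P(288,517,zt); u,d=P(289,172,zt),P(289,467,zt)
    print(zt,(R+L)[0]/2,(U+D)[1]/2,(u+d)[1]/2)
print('tip',P(298,333,.074),P(298,333,.072),np.nanmean(W[281:285,322:326].reshape(-1,3),0))
cs=[load('side4'),load('scene4')]
cr=[cv2.resize(x['pixels'][a:a+75,b:b+75],None,fx=5,fy=5,interpolation=cv2.INTER_CUBIC) for x,a,b in zip(cs,(190,165),(315,295))]
cv2.imwrite('pics/ss4.png',np.hstack(cr)[:,:,::-1])
```

```text
0.071 0.4636558338331249 0.029530711999432312 0.02948973045953966
0.072 0.4636552815431353 0.030102243599180335 0.030061570833590602
0.073 0.46365472925314577 0.03067377519892835 0.03063341120764154
0.074 0.4636541769631562 0.031245306798676358 0.031205251581692486
tip [0.46478849 0.03021453 0.074     ] [0.46480709 0.02905557 0.072     ] [0.46454481 0.02926548 0.07206774]
```

View pics/ss4.png

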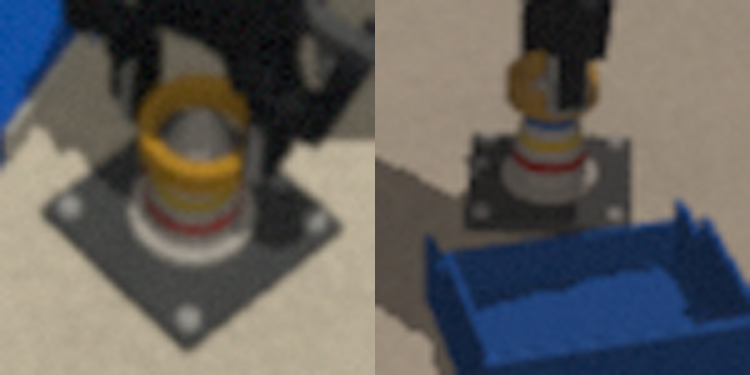

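Both views show the ring around the bare tip and blue step, level. Next is the correction of +0.11 in tool y and −0.10 in tool x, then down gently.

```bash
python3 -m jog '[[-0.1,0.11,0.2,0],[-0.1,0.11,0.5,0],[-0.1,0.11,0.8,0],[-0.1,0.11,0.9,0],[-0.1,0.11,0.9,0],[-0.1,0.11,0.9,0]]'
python3 - <<'E'
from fit import *
c=grab('wrist','wrist5')
o=bot.get_obs(); print(o['eef_pos'],o['contact_force'],o['torque'])
cr=cv2.resize(c['pixels'][200:340,250:390],None,fx=4,fy=4,interpolation=cv2.INTER_CUBIC)
cv2.imwrite('pics/w5c.png',cr[:,:,::-1])
E
```

```text
t: 6.15
eef_pos: [0.4644, 0.0275, 0.0541]
tool_rot: [-0.0, 0.707, 0.707, -0.0]
contact_force: [1.0, -0.2, -1.2]
gripper_width: 0.562
grasp_force: 32.3
[0.46447248 0.02749856 0.05426763] [-0.16519993  0.07649829 -1.68298616] [-0.01088657  0.00175968 -0.01371502]
```

View pics/w5c.png

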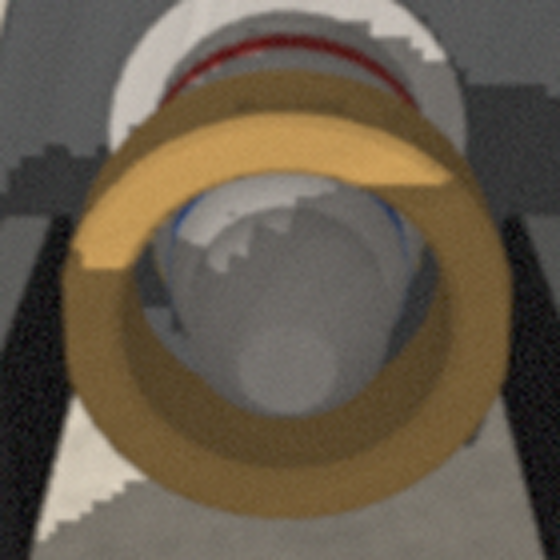

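The tip is at crop (288,369), centred in x. Lowering in small steps while watching the force.

```bash
python3 -m jog '[[0,0,0.1,0],[0,0,0.2,0],[0,0,0.3,0],[0,0,0.3,0],[0,0,0.3,0]]' && python3 -m jog '[[0,0,0.1,0],[0,0,0.2,0],[0,0,0.3,0],[0,0,0.3,0],[0,0,0.3,0]]'
```

```text
t: 6.62
eef_pos: [0.4645, 0.0275, 0.0512]
tool_rot: [-0.0, 0.707, 0.707, -0.0]
contact_force: [-0.7, 0.3, -1.3]
gripper_width: 0.565
grasp_force: 32.3
t: 7.03
eef_pos: [0.4644, 0.0275, 0.0482]
tool_rot: [-0.0, 0.707, 0.707, -0.0]
contact_force: [-0.8, -0.5, -0.3]
gripper_width: 0.567
grasp_force: 32.3
```

```bash
python3 -m jog '[[0,0,0.1,0],[0,0,0.2,0],[0,0,0.3,0],[0,0,0.3,0],[0,0,0.3,0]]' && python3 -m jog '[[0,0,0.1,0],[0,0,0.2,0],[0,0,0.3,0],[0,0,0.3,0],[0,0,0.3,0]]'
```

```text
t: 7.45
eef_pos: [0.4645, 0.0275, 0.0452]
tool_rot: [-0.0, 0.707, 0.707, -0.0]
contact_force: [-0.3, -0.3, -1.6]
gripper_width: 0.567
grasp_force: 32.3
t: 7.87
eef_pos: [0.4645, 0.0275, 0.0422]
tool_rot: [-0.0, 0.707, 0.707, -0.0]
contact_force: [0.5, 0.7, -1.2]
gripper_width: 0.569
grasp_force: 32.3
```

Past the yellow step with no contact, so the ring is centred well. Now 1 mm steps.

```bash
python3 -m jog '[[0,0,0.1,0],[0,0,0.2,0],[0,0,0.2,0],[0,0,0.2,0]]' && python3 -m jog '[[0,0,0.1,0],[0,0,0.1,0],[0,0,0.1,0]]'
```

```text
t: 8.2
eef_pos: [0.4645, 0.0275, 0.0402]
tool_rot: [-0.0, 0.707, 0.707, -0.0]
contact_force: [-0.7, 0.7, -1.0]
gripper_width: 0.567
grasp_force: 32.3
t: 8.45
eef_pos: [0.4645, 0.0275, 0.0392]
tool_rot: [-0.0, 0.707, 0.707, -0.0]
contact_force: [0.0, -0.1, -1.1]
gripper_width: 0.562
grasp_force: 32.3
```

```bash
python3 -m jog '[[0,0,0.05,0],[0,0,0.1,0],[0,0,0.1,0]]' && python3 -m jog '[[0,0,0.05,0],[0,0,0.05,0],[0,0,0.05,0]]'
```

```text
t: 8.7
eef_pos: [0.4645, 0.0275, 0.0382]
tool_rot: [-0.0, 0.707, 0.707, -0.0]
contact_force: [0.4, 0.1, -1.2]
gripper_width: 0.564
grasp_force: 32.3
t: 8.95
eef_pos: [0.4645, 0.0275, 0.0378]
tool_rot: [-0.0, 0.707, 0.707, 0.0]
contact_force: [-0.6, 0.7, -1.2]
gripper_width: 0.569
grasp_force: 32.3
```

```bash
python3 -m jog '[[0,0,0.05,0],[0,0,0.05,0],[0,0,0.05,0]]' && python3 -m jog '[[0,0,0.05,0],[0,0,0.05,0],[0,0,0.05,0]]'
```

```text
t: 9.2
eef_pos: [0.4646, 0.0276, 0.0373]
tool_rot: [0.0, 0.707, 0.707, 0.0]
contact_force: [0.5, -0.8, -1.2]
gripper_width: 0.569
grasp_force: 32.3
t: 9.45
eef_pos: [0.4646, 0.0276, 0.0369]
tool_rot: [0.0, 0.707, 0.707, 0.0]
contact_force: [-0.7, 1.2, -0.3]
gripper_width: 0.562
grasp_force: 32.4
```

```bash
python3 -m jog '[[0,0,0.04,0],[0,0,0.04,0],[0,0,0.04,0]]'
```

```text
t: 9.7
eef_pos: [0.4647, 0.0276, 0.0366]
tool_rot: [0.0, 0.707, 0.707, 0.0]
contact_force: [-0.6, 1.8, 4.4]
gripper_width: 0.563
grasp_force: 32.8
```

```bash
python3 -m jog '[[0,0,0.03,0],[0,0,0.03,0],[0,0,0.03,0],[0,0,0.03,0]]'
python3 - <<'E'
from fit import *
c=grab('wrist','wrist6');s=grab('side','side6');d=grab('scene','scene6')
o=bot.get_obs(); print(o['eef_pos'],o['contact_force'],o['torque'],o['tool_rot'])
cr=[cv2.resize(x[0]['pixels'][x[1]:x[1]+100,x[2]:x[2]+100],None,fx=x[3],fy=x[3],interpolation=cv2.INTER_CUBIC) for x in ((s,175,305,4),(c,205,270,4))]
cv2.imwrite('pics/w6.png',np.hstack(cr)[:,:,::-1])
E
```

```text
t: 10.03
eef_pos: [0.4647, 0.0276, 0.0365]
tool_rot: [0.0, 0.707, 0.707, 0.0]
contact_force: [-1.2, 1.1, 7.4]
gripper_width: 0.564
grasp_force: 33.1
[0.46471726 0.02763089 0.03650767] [-1.61736819  0.51440534  8.09578399] [ 0.20271953  0.47411156 -0.01187049] [1.00017186e-04 7.07100988e-01 7.07112537e-01 2.06860925e-04]
```

View pics/w6.png

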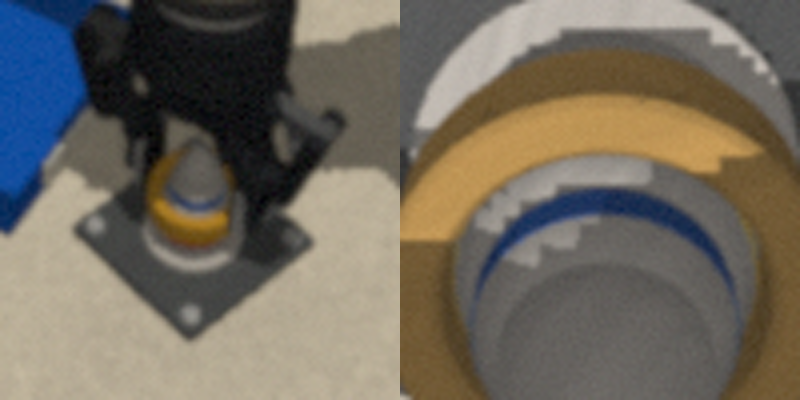

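The ring sits just above the red band, with the blue and yellow steps standing clear above it. It is level and pressed with about 9 N, so it is the red size. Now I lift it straight off and check the red bin and valve positions.

```bash
python3 -m jog '[[0,0,-0.1,0],[0,0,-0.5,0],[0,0,-1.5,0],[0,0,-3,0],[0,0,-5,0],[0,0,-8,0],[0,0,-11,0],[0,0,-12,0],[0,0,-12,0]]'
python3 - <<'E'
from fit import *
for n,r,v in (('side0',(247,256),(207,180)),('scene0',(409,218),(397,263))):
    c=load(n);W=cloud(c)
    w=W[v[1]-35:v[1]+25,v[0]-25:v[0]+25].reshape(-1,3);w=w[w[:,2]>.065];print('valve',w.min(0),w.max(0),np.median(w,0))
    px=c['pixels'].astype(int);m=(px[:,:,0]>3*px[:,:,1]+5)
    k=np.zeros(m.shape,bool);k[r[1]-50:r[1]+50,r[0]-50:r[0]+50]=1
    q=W[m&k];q=q[(q[:,2]<.06)&(np.abs(q[:,0]-.6)<.1)&(np.abs(q[:,1]-.2)<.1)]
    print('all',cv2.minAreaRect(q[:,:2].astype(np.float32)*1000)); f=q[q[:,2]<.008];print('floor',cv2.minAreaRect(f[:,:2].astype(np.float32)*1000))
    b=q[q[:,2]>.05];print('rim',cv2.minAreaRect(b[:,:2].astype(np.float32)*1000))
E
```

```text
t: 10.93
eef_pos: [0.4664, 0.0276, 0.1591]
tool_rot: [0.002, 0.707, 0.707, 0.002]
contact_force: [0.3, 0.1, -0.7]
gripper_width: 0.569
grasp_force: 32.3
valve [0.76569552 0.07303728 0.06509216] [0.825288   0.11334859 0.13487018] [0.79335467 0.09578928 0.07545936]
all ((604.2527465820312, 196.73782348632812), (130.19444274902344, 137.96876525878906), 3.3249850273132324)
floor ((607.678955078125, 197.02264404296875), (117.15821838378906, 137.02964782714844), 4.40288782119751)
rim ((623.9384155273438, 198.14915466308594), (91.24810791015625, 136.9539031982422), 3.5897269248962402)
valve [0.7649498  0.07369034 0.06546233] [0.82607252 0.11063716 0.13297168] [0.819446   0.09150186 0.07565861]
all ((605.2323608398438, 193.97662353515625), (135.932373046875, 139.39495849609375), 3.8100883960723877)
floor ((603.5545654296875, 194.74984741210938), (132.62619018554688, 136.21429443359375), 3.9777400493621826)
rim ((626.8916625976562, 195.76171875), (93.92764282226562, 138.970703125), 3.0628747940063477)
```

```bash
python3 -m jog '[[2,1.7,0,0],[5,4.2,0,0],[8,6.7,0,0],[11,9.2,0,0],[14,11.7,0,0],[16,13.3,0,0],[16.8,14,0,0],[16.8,14,0,0],[16.8,14,0,0],[16.8,14,0,0]]' && python3 -m jog '[[0,0,3,0],[0,0,6,0],[0,0,9,0],[0,0,12,0],[0,0,13.5,0],[0,0,14.2,0],[0,0,14.5,0],[0,0,14.5,0],[0,0,14.5,0]]'
```

```text
t: 11.77
eef_pos: [0.6034, 0.1934, 0.155]
tool_rot: [-0.0, 0.708, 0.707, -0.001]
contact_force: [-0.2, -1.3, -1.3]
gripper_width: 0.564
grasp_force: 32.3
t: 12.52
eef_pos: [0.6054, 0.1953, 0.0125]
tool_rot: [0.0, 0.707, 0.707, 0.001]
contact_force: [0.2, 0.8, -0.2]
gripper_width: 0.565
grasp_force: 32.3
```

```bash
python3 -m jog '[[0,0,0.15,0],[0,0,0.3,0],[0,0,0.4,0],[0,0,0.4,0],[0,0,0.4,0]]'
```

```text
t: 12.93
eef_pos: [0.605, 0.1957, 0.0078]
tool_rot: [0.0, 0.707, 0.707, 0.0]
contact_force: [-0.6, -0.5, 4.1]
gripper_width: 0.563
grasp_force: 32.8
```

```bash
python3 -m jog '[[0,0,0,0],[0,0,0,0],[0,0,0,0],[0,0,0,0],[0,0,0,0]]' -0.5 && python3 -m jog '[[0,0,-0.5,0],[0,0,-2,0],[0,0,-5,0],[0,0,-9,0],[0,0,-13,0],[0,0,-15,0],[0,0,-15,0],[0,0,-15,0]]'
python3 - <<'E'
from fit import *
c=grab('wrist','wrist7'); o=bot.get_obs();print(o['eef_pos'],o['contact_force'],o['gripper_width'])
s=grab('side','side7')
print(fit(c,(230,410,120,280),.003,(.605,.196)))
cv2.imwrite('pics/fin.png',np.hstack([cv2.resize(c['pixels'],(400,250)),cv2.resize(s['pixels'],(400,250))])[:,:,::-1])
E
```

```text
t: 13.35
eef_pos: [0.6044, 0.1955, 0.007]
tool_rot: [-0.0, 0.707, 0.707, -0.0]
contact_force: [-0.6, 0.1, 0.1]
gripper_width: 0.747
grasp_force: 0.0
t: 14.02
eef_pos: [0.6054, 0.1958, 0.159]
tool_rot: [0.001, 0.707, 0.707, 0.002]
contact_force: [-0.7, -0.3, -0.1]
gripper_width: 0.753
grasp_force: 0.0
[0.60427498 0.19540847 0.15726202] [-0.58792213 -0.46454303  0.28226951] 0.7505791222797933
(array([0.64083429, 0.16269564]), np.float64(72.92761376297484), array([233., 120.]), array([409., 279.]))
```

View pics/fin.png

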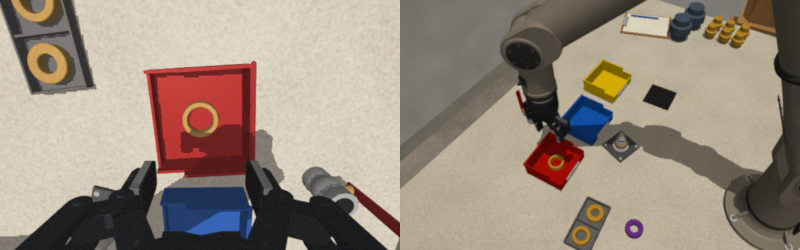

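The ring lies flat in the middle of the red bin, at (200,120) in the left view. The tray rings and the valve are undisturbed, and the gripper is clear.

```bash
python3 -c "
from station import bot
print(bot.hand_in())"
```

```text
the job is handed in; nothing more can be done
None
```

The ring stopped on the red step, pressed home with about 9 N, and now lies flat in the middle of the red bin. The tray rings and the valve were left as they were, and the job is handed in (no verdict was returned).

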